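# Make up a bioreactor service kit in its caddy

### The job

Make up the service kit in the grey caddy: set the solid blue cap upright in the blue dish and the solid red cap upright in the red dish, and drop the two spacer rings into the green tube so that they lie flat in one column, the white ring at the bottom and the orange ring on top of it. Leave the blue cap with the hole through it and the black ring where they are; they do not belong to the kit.

Things in the scene. Friction and masses are not known exactly. Their poses are not given: they have to be found in the camera images.
- caddy: Grey open tray, 100 mm (x) by 270 mm (y, long axis) by 16 mm high, walls and floor 4 mm thick, a small lug at each end reaching 147 mm from the middle; fixed. Origin: centre of its underside, at bench height; z up. In it, in one row along its y axis, 85 mm apart, in changing order, stand the blue dish, red dish and green tube
- blue_dish: Blue shallow round dish fixed in the caddy, 78 mm outer and 70 mm inner diameter. Its inner floor lies 6 mm, its rim 11 mm above its origin. Origin: centre of its underside, on the caddy floor 4 mm above the bench; z up
- red_dish: Red shallow round dish fixed in the caddy, 78 mm outer and 70 mm inner diameter. Its inner floor lies 6 mm, its rim 11 mm above its origin. Origin: centre of its underside, on the caddy floor 4 mm above the bench; z up
- tube: Green upright round tube of smooth slippery plastic, fixed in the caddy, open at the top. Inner floor 4 mm above its origin; inner diameter 42 mm up to 28 mm above its origin, then a small funnel flaring to 50 mm inner (57 mm outer) diameter at the rim, 32 mm above its origin. Origin: centre of its underside, on the caddy floor 4 mm above the bench; z up along its axis
- blue_cap: Blue solid plastic bottle screw cap with a closed flat top, 50 mm in diameter and 26 mm high (about 52 mm over its fine ribs, which are only visual), about 30 g, standing upright, closed face up, on the bench. Origin: centre of its underside; z up
- red_cap: Red solid plastic bottle screw cap with a closed flat top, 50 mm in diameter and 26 mm high (about 52 mm over its fine ribs, which are only visual), about 30 g, standing upright, closed face up, on the bench. Origin: centre of its underside; z up
- holed_cap: Look-alike to leave alone: blue screw cap of the same outer size (50 mm in diameter, 26 mm high) with an open 32 mm hole right through it. Origin: centre of its underside; z up
- white_ring: White smooth plastic flat spacer ring, 40 mm outer diameter, 20 mm bore, 14 mm thick, about 30 g, lying flat on the bench. Origin: on its axis at its underside; z up
- orange_ring: Orange smooth plastic flat spacer ring, 40 mm outer diameter, 20 mm bore, 14 mm thick, about 30 g, lying flat on the bench. Origin: on its axis at its underside; z up
- black_ring: Look-alike to leave alone: black ring of the same size (40 mm outer diameter, 20 mm bore, 14 mm thick), lying flat on the bench. Origin: on its axis at its underside; z up
Things that resemble listed ones, but are neither listed nor needed, are in the scene too. Of the things that look like the tube, take the one that is farthest from the robot's base at the start.

How it is judged (in metres and radians):
At the end, for the whole second after the job is handed in: Each cap upright on its dish floor (12 mm of centre, 0.12 rad); white ring flat on the tube floor, orange ring flat on it (4 mm of axis, height -3/+4 mm, 0.15 rad); holed cap and black ring within 20 mm of their start; all six at rest (horizontal distance between blue_cap and blue_dish below 0.012 m and z of blue_cap in the frame of blue_dish between 0.003 and 0.01 m and angle between each of blue_cap, red_cap's own z axis and vertical below 0.12 rad and linear speed of each of blue_cap, red_cap, white_ring, orange_ring, holed_cap, black_ring below 0.02 m/s and horizontal distance between red_cap and red_dish below 0.012 m and z of red_cap in the frame of red_dish between 0.003 and 0.01 m and horizontal distance between each of white_ring, orange_ring and tube below 0.004 m and z of white_ring in the frame of tube between 0.001 and 0.008 m and angle between each of white_ring, orange_ring's own z axis and vertical below 0.15 rad and z of orange_ring in the frame of tube between 0.015 and 0.022 m and distance of each of holed_cap, black_ring from where it was at the start of the episode below 0.02 m); the robot touches nothing.
It fails at once if The blue cap with the hole is moved by more than 20 mm (distance of holed_cap from where it was at the start of the episode above 0.02 m).
It fails at once if The black ring is moved by more than 20 mm (distance of black_ring from where it was at the start of the episode above 0.02 m).
It also fails if it takes over 99 s, if anything falls off the work surface, if the arm or the gripper's body presses on something with over 40 N, if the wrist force passes 120 N, or if a joint passes its speed limit or range.

### The arm

A 7-joint arm with a two-finger parallel gripper is mounted at the origin on the work surface. World frame = base frame: x ahead of the robot, y to its left, z up, the work surface at z = 0. Lengths are in mm, angles in degrees, forces in N, time in s.
With the tool pointing down it reaches from about 425 to 925 mm from the base axis. Payload 6.8 kg.
Tool frame: the origin (TCP) lies midway between the tips of the shut fingers; the grasp point (between the pads) lies robot.grip_depth behind it (robot.grip_depth is the distance from the TCP to the grasp point, in mm); y points along the fingers, x is the direction in which the jaws open and shut, and the axes are right-handed (so a half turn about y gives the same grasp; the last joint's range is limited). The gripper opens to 88 mm and grips with 3 to 60 N. Pads are 20 mm wide; open, the fingers measure 115 mm over their backs; the gripper's body (75 mm by 178 mm) begins 61 mm behind the grasp point.
Start: joints at [-6.194, 27.33, 1.283, 89.118, -0.659, 63.558, -4.761], TCP at [675.017, 0.007, 194.764] pointing down, gripper open.
Joint ranges: [-169.35, 169.35], [-19.33, 120.38], [-80.79, 83.38], [13.8, 139.57], [-78.32, 258.32], [9.67, 109.79], [-169.56, 169.56]. Speed limits (degrees/s): [136.94, 136.94, 180, 180, 180, 180, 180].

### API

Orientations are given as [roll, pitch, yaw] about the fixed x, y, z axes, in that order (R = Rz(yaw) Ry(pitch) Rx(roll)).
In Python, from cell import robot gives the robot as it stands.
- The arm moves only by the shell command python3 -m crank 'ROWS' [FORCE]. ROWS is a JSON object of lists of equal length, an entry for each row: "travel": the shift along the world's x, y, z in mm, a list of three; "rot": the turn, a rotation vector about the world's x, y, z in degrees, a list of three; "gripper": the closure in counts, from 0 (fully open) to 255 (shut). A call has exactly 5 rows; each row shifts and turns the commanded pose from where the row before left it; what a row does not reach is not made up. A row lasts 1/10 s, in which the tool goes at most 50 mm and 8.59 degrees, less where a joint would pass 70% of its speed; a pose out of reach is approached as far as the arm can. A call with a gripper value outside its range is refused whole. The fingers move at their own pace and stop on an object; FORCE is the grip in N (left out, the last holds). Time passes only in rows, so rows that do not move let the fingers close, or fill a call up. It gives the time, the measured TCP pose, the force and the opening at its end, in the units of the state.
- robot.sense(): the state, without advancing time (a new reading comes with each control period).
- robot.get_image(name): name is "scene" or "side" or "wrist"; returns (picture, depth): 384x512x3 uint8, red, green, blue; 384x512 float32, mm along the optical axis (not along the pixel's ray), 0 where there is no reading.
- robot.camera_params(name): a dict with "camera_matrix" (3x3 intrinsics, pixels), "k1" (the pictures are not rectified: a ray, as slopes to the right and down, at radius r is drawn at 1 + k1 r^2 times it, then the intrinsics apply), "R" (3x3) and "t" (3): a world point X has camera coordinates R X + t. Camera axes: x right, y down, z forward; pixel columns grow to the right and rows downward; lengths in mm; the calibration is good to about 2 mm. A picture is of the moment at which its call begins: read the wrist's pose just before it. camera_params takes no time and is no camera call; for the wrist camera it gives the pose at the moment of the call.
- robot.job_done(): hands the job in, once; it reports no verdict.
The state is a dict: "time": time; "q": joint angles; "qvel": joint speeds; "effort": joint torques, N m; "tool_pos": TCP position; "ee_rot": TCP orientation; "force": force on the tool from outside, world axes, zero at the start; "torque": the same for the moment, N m; "grip_width": finger opening in mm.
Only numpy, scipy, OpenCV 4.12 (cv2) and the standard library are available. Lean on these libraries where they do the work, as an engineer would, in place of code of your own. Each camera call takes 0.05 s, during which the arm holds its last target. There are 200 camera calls.

## Working session

There is one attempt and no reset: what is moved stays moved. The work goes in short steps, Python scripts to look and compute and a shell command to move; the robot and the scene stay as the last step left them, time stands still between calls to the robot, and variables do not carry over. Pictures are saved under pics/ and viewed, about 12 in all and at most 16, crops included, and the job is handed in when it is done.

```bash
ls; mkdir -p pics
python3 - <<'E'
from cell import robot
import cv2,numpy as np
s=robot.sense();print(s['time'],s['tool_pos'],s['ee_rot'],s['grip_width'],robot.grip_depth)
for n in("scene","side","wrist"):
    p=robot.camera_params(n);im,d=robot.get_image(n)
    np.savez(f"pics/{n}0.npz",im=im,d=d,K=p['camera_matrix'],k1=p['k1'],R=p['R'],t=p['t'])
    cv2.imwrite(f"pics/{n}0.png",cv2.cvtColor(im,cv2.COLOR_RGB2BGR))
    print(n,np.round(-np.array(p['R']).T@p['t']),p['k1'],np.round(p['camera_matrix'],1).tolist())
E
```

```text
pics
0.0 [ 6.74364873e+02 -8.32298588e-03  1.93804188e+02] [-9.00090529e+01  1.01554064e-01  3.19240193e-03] 87.80772992385255 18.700000000000003
scene [1000. -133.  681.] 0.040374176461000284 [[409.9, 0.0, 251.5], [0.0, 409.9, 189.3], [0.0, 0.0, 1.0]]
side [159. 556. 534.] -0.0033007724218040916 [[388.4, 0.0, 252.8], [0.0, 388.4, 188.7], [0.0, 0.0, 1.0]]
wrist [675.  79. 385.] -0.016169600691103486 [[302.4, 0.0, 257.8], [0.0, 302.4, 191.7], [0.0, 0.0, 1.0]]
```

View pics/scene0.png

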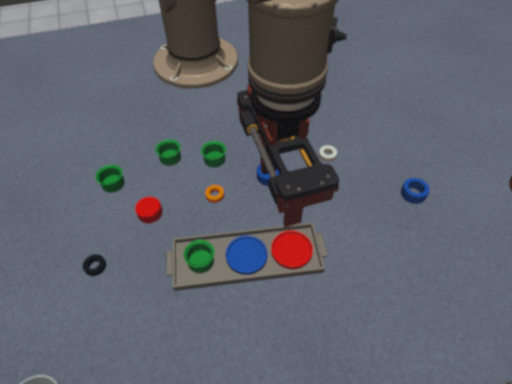

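View pics/side0.png

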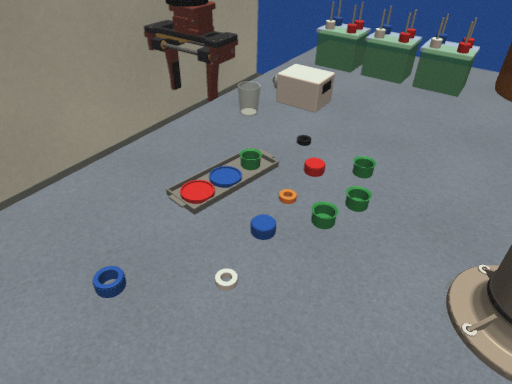

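View pics/wrist0.png

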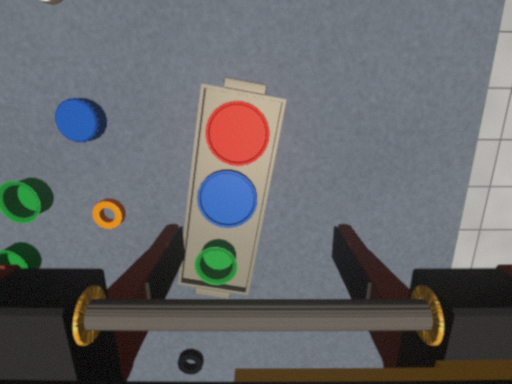

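The scene view shows the caddy at (175–322, 228–287) with tube (199,256), blue dish (246,254) and red dish (292,250). It also shows the red cap (149,209), orange ring (214,193), white ring (328,152), black ring (94,264), holed cap (415,190) and three decoy green tubes nearer the base. The side view shows the solid blue cap at (263,227), closed on top. The wrist view shows the caddy, blue cap (80,120) and orange ring (108,214).

```bash
cat > h.py <<'E'
import cv2,numpy as np
def load(n):
    return dict(np.load(f"pics/{n}.npz"))
def snap(robot,n,name):
    p=robot.camera_params(n);im,d=robot.get_image(n)
    np.savez(f"pics/{name}.npz",im=im,d=d,K=p['camera_matrix'],k1=p['k1'],R=p['R'],t=p['t'])
    cv2.imwrite(f"pics/{name}.png",cv2.cvtColor(im,cv2.COLOR_RGB2BGR))
    return load(name)
def rays(v,uv):
    a=cv2.undistortPoints(np.float64(uv).reshape(-1,1,2),v['K'],np.array([float(v['k1']),0,0,0])).reshape(-1,2)
    return np.c_[a,np.ones(len(a))]
def onplane(v,uv,z):
    c=-v['R'].T@v['t'];w=rays(v,uv)@v['R']
    return c+w*((z-c[2])/w[:,2])[:,None]
def points(v,uv):
    uv=np.int32(uv);return (rays(v,uv)*v['d'][uv[:,1],uv[:,0]][:,None]-v['t'])@v['R']
def mask(v,col):
    h=cv2.cvtColor(v['im'],cv2.COLOR_RGB2HSV);H,S,V=[h[...,i].astype(int) for i in range(3)]
    m={'red':((H<4)|(H>174))&(S>180)&(V>120),'orange':(H>=7)&(H<=18)&(S>190)&(V>120),'blue':(H>100)&(H<125)&(S>185)&(V>60),
       'green':(H>50)&(H<75)&(S>150)&(V>50),'white':(S<30)&(V>185),'black':(V<50)}[col]
    return m.astype(np.uint8)
def blobs(v,col,lo=40,hi=8000):
    n,l,s,c=cv2.connectedComponentsWithStats(mask(v,col))
    for i in range(1,n):
        if lo<s[i,4]<hi:
            ys,xs=np.nonzero(l==i);yield c[i],np.c_[xs,ys]
def top(v,uv,ztop,tol=4):
    "pixels whose depth lies at ztop -> centre, diameter on the plane ztop"
    P=points(v,uv);k=abs(P[:,2]-ztop)<tol
    if k.sum()<20:return None
    Q=onplane(v,uv[k],ztop)[:,:2]
    (x,y),r=cv2.minEnclosingCircle(Q.astype(np.float32));return x,y,2*r,k.sum()
E
python3 - <<'E'
from h import *
for n in("scene0","side0","wrist0"):
    v=load(n)
    for col in('red','orange','blue','green','white','black'):
        for c,uv in blobs(v,col):
            P=points(v,uv);z=np.percentile(P[:,2],[5,50,95])
            m=np.median(P,0)
            if not(300<np.hypot(m[0],m[1])<1100 and z[2]<60 and m[2]>-10):continue
            zt={'red':26,'blue':26,'green':36,'orange':14,'white':14,'black':14}[col]
            o=[]
            for q in ([zt,10] if col in('red','blue') else [zt]):
                t=top(v,uv,q); o.append((q,np.round(t,1).tolist() if t else None))
            print(n,col,c.round(),len(uv),'z',z.round(),'med',m[:2].round(),o)
E
```

```text
scene0 red [147. 207.] 392 z [24. 26. 28.] med [ 483. -201.] [(26, [482.2, -201.1, 49.4, 385.0]), (10, None)]
scene0 red [292. 249.] 1175 z [ 8. 11. 16.] med [651.  40.] [(26, None), (10, [649.1, 40.0, 77.2, 1026.0])]
scene0 orange [214. 193.] 160 z [10. 14. 15.] med [480. -66.] [(14, [479.3, -66.2, 38.3, 153.0])]
scene0 blue [262. 175.] 79 z [15. 25. 28.] med [477.  39.] [(26, [468.2, 43.7, 39.6, 60.0]), (10, None)]
scene0 blue [416. 188.] 211 z [19. 26. 28.] med [603. 322.] [(26, [602.0, 321.8, 49.0, 192.0]), (10, None)]
scene0 blue [246. 255.] 1095 z [ 9. 11. 15.] med [636. -45.] [(26, None), (10, [634.5, -43.9, 73.8, 987.0])]
scene0 green [168. 151.] 390 z [ 3. 21. 32.] med [ 330. -135.] [(36, None)]
scene0 green [213. 152.] 398 z [ 3. 20. 32.] med [365. -41.] [(36, None)]
scene0 green [110. 177.] 479 z [ 3. 21. 32.] med [ 367. -266.] [(36, [382.6, -264.2, 53.2, 23.0])]
scene0 green [199. 255.] 647 z [ 7. 20. 36.] med [ 613. -127.] [(36, [620.3, -127.1, 55.1, 218.0])]
scene0 white [328. 151.] 69 z [11. 14. 16.] med [444. 204.] [(14, [444.2, 203.1, 34.2, 69.0])]
scene0 black [ 94.
[... 499 characters left out ...]
d [232. 131.] 741 z [11. 14. 17.] med [634.  44.] [(26, None), (10, [647.7, 40.1, 71.2, 378.0])]
wrist0 orange [107. 214.] 410 z [14. 15. 17.] med [475. -64.] [(14, [475.4, -64.5, 39.1, 408.0])]
wrist0 blue [ 76. 120.] 1281 z [26. 28. 29.] med [463.  59.] [(26, [462.4, 58.0, 48.7, 1267.0]), (10, None)]
wrist0 green [ 21. 202.] 1048 z [ 5. 28. 34.] med [365. -46.] [(36, [377.7, -39.6, 54.6, 248.0])]
wrist0 green [ 16. 256.] 412 z [ 5. 15. 34.] med [ 342. -121.] [(36, [353.3, -119.2, 38.5, 56.0])]
wrist0 green [216. 263.] 908 z [ 9. 32. 38.] med [ 617. -133.] [(36, [618.4, -127.3, 55.8, 446.0])]
wrist0 black [190. 361.] 417 z [ 7. 15. 16.] med [ 569. -307.] [(14, [568.9, -311.1, 42.1, 331.0])]
```

```bash
python3 -m crank '{"travel":[[-23,20,-9],[-23,20,-9],[-23,20,-9],[-23,20,-9],[-23,20,-9]],"rot":[[0,0,0],[0,0,0],[0,0,0],[0,0,0],[0,0,0]],"gripper":[0,0,0,0,0]}' 20
python3 -m crank '{"travel":[[-29,26,-12],[-29,26,-12],[-29,26,-12],[-29,26,-14],[0,0,0]],"rot":[[0,0,0],[0,0,0],[0,0,0],[0,0,0],[0,0,0]],"gripper":[0,0,0,0,0]}'
cat >> h.py <<'E'
def look(robot,col,zt,name,lo=150,tol=4):
    s=robot.sense();v=snap(robot,"wrist",name)
    print('t',round(s['time'],2),'tcp',s['tool_pos'].round(1),'rot',np.round(s['ee_rot'],1),'w',round(s['grip_width'],1),'F',np.round(s['force'],1))
    for c,uv in blobs(v,col,lo,30000):
        t=top(v,uv,zt,tol);P=points(v,uv)
        print(col,c.round(),len(uv),'z',np.percentile(P[:,2],[5,50,95]).round(),np.round(t,1).tolist() if t else None, 'off',np.round(np.array(t[:2])-s['tool_pos'][:2],1) if t else '')
    return v
E
python3 - <<'E'
from cell import robot
from h import *
robot.sense()
look(robot,'white',14,'w1',tol=6)
E
```

```text
time: 0.65
tool_pos: [558.8, 100.6, 149.2]
ee_rot: [-90.0, 0.0, -0.0]
force: [-0.5, -0.5, -0.4]
grip_width: 87.9
time: 1.15
tool_pos: [438.8, 207.1, 98.1]
ee_rot: [-90.0, 0.3, 0.4]
force: [-0.4, -0.2, -0.1]
grip_width: 87.7
t 1.15 tcp [438.8 207.1  98.1] rot [-90.    0.3   0.4] w 87.7 F [-0.4 -0.2 -0.1]
white [262. 191.] 865 z [14. 15. 17.] [442.4, 203.5, 38.7, 855.0] off [ 3.6 -3.6]
```

View pics/w1.png

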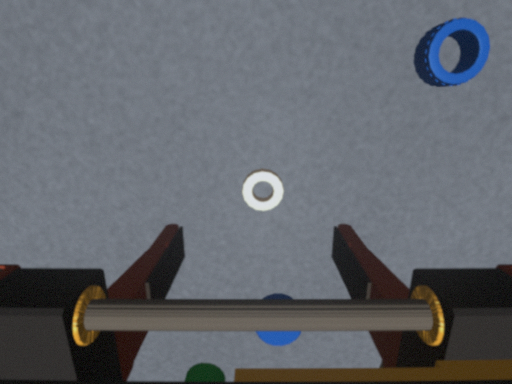

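The wrist image shows the white ring centred at (262,191) between the fingers and the holed cap well clear at (460,50). I'll descend partway and recheck, because the TCP reading may not have settled.

```bash
python3 -m crank '{"travel":[[0,0,-20],[0,0,-20],[0,0,-15],[0,0,0],[0,0,0]],"rot":[[0,0,0],[0,0,0],[0,0,0],[0,0,0],[0,0,0]],"gripper":[0,0,0,0,0]}' 20
python3 - <<'E'
from cell import robot
from h import *
look(robot,'white',14,'w2',tol=6)
E
```

```text
time: 1.7
tool_pos: [445.0, 203.4, 45.1]
ee_rot: [-90.0, -0.0, -0.1]
force: [0.1, -0.0, 0.6]
grip_width: 87.8
t 1.7 tcp [445.  203.4  45.1] rot [-90.   -0.   -0.1] w 87.8 F [ 0.1 -0.   0.6]
white [255. 205.] 1266 z [14. 15. 17.] [442.5, 203.6, 38.6, 1254.0] off [-2.4  0.2]
```

```bash
python3 -m crank '{"travel":[[-2,0,-14],[0,0,-14],[0,0,-10],[0,0,0],[0,0,0]],"rot":[[0,0,0],[0,0,0],[0,0,0],[0,0,0],[0,0,0]],"gripper":[0,0,0,255,255]}' 15
python3 -m crank '{"travel":[[0,0,0],[0,0,0],[0,0,0],[0,0,20],[0,0,40]],"rot":[[0,0,0],[0,0,0],[0,0,0],[0,0,0],[0,0,0]],"gripper":[255,255,255,255,255]}'
python3 - <<'E'
from cell import robot
from h import *
v=look(robot,'white',75,'w3',tol=30,lo=60)
E
```

```text
time: 2.25
tool_pos: [442.5, 204.1, 7.2]
ee_rot: [-90.0, -0.0, -0.0]
force: [-0.2, -0.9, -0.1]
grip_width: 75.1
time: 2.75
tool_pos: [440.0, 202.9, 65.5]
ee_rot: [-90.2, 0.3, 0.0]
force: [1.0, 0.6, -0.2]
grip_width: 35.5
t 2.75 tcp [440.  202.9  65.5] rot [-90.2   0.3   0. ] w 35.5 F [ 1.   0.6 -0.2]
white [262. 197.] 1142 z [14. 15. 16.] None off
```

View pics/w3.png

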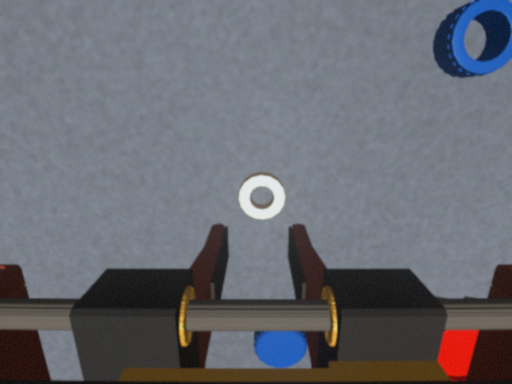

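The fingers hadn't closed before the lift, so the ring is still on the bench at (262,197). I'll retry and allow more closing time.

```bash
python3 -m crank '{"travel":[[0,0,0],[0,0,0],[0,0,0],[0,0,0],[0,0,-20]],"rot":[[0,0,0],[0,0,0],[0,0,0],[0,0,0],[0,0,0]],"gripper":[60,60,60,60,60]}' 15
python3 - <<'E'
from cell import robot
from h import *
v=look(robot,'white',14,'w4',tol=6,lo=60)
E
```

```text
time: 3.3
tool_pos: [443.3, 204.7, 47.6]
ee_rot: [-89.9, -0.2, -0.0]
force: [-0.4, -0.3, -0.3]
grip_width: 66.1
t 3.3 tcp [443.3 204.7  47.6] rot [-89.9  -0.2  -0. ] w 66.1 F [-0.4 -0.3 -0.3]
white [257. 206.] 1264 z [14. 15. 16.] [442.6, 203.4, 38.8, 1248.0] off [-0.7 -1.3]
```

```bash
python3 -m crank '{"travel":[[0,0,-20],[0,0,-20],[0,0,0],[0,0,0],[0,0,0]],"rot":[[0,0,0],[0,0,0],[0,0,0],[0,0,0],[0,0,0]],"gripper":[60,60,60,255,255]}' 15
python3 -m crank '{"travel":[[0,0,0],[0,0,0],[0,0,0],[0,0,0],[0,0,0]],"rot":[[0,0,0],[0,0,0],[0,0,0],[0,0,0],[0,0,0]],"gripper":[255,255,255,255,255]}'
python3 -m crank '{"travel":[[0,0,20],[0,0,30],[0,0,30],[0,0,0],[0,0,0]],"rot":[[0,0,0],[0,0,0],[0,0,0],[0,0,0],[0,0,0]],"gripper":[255,255,255,255,255]}'
python3 - <<'E'
from cell import robot
from h import *
v=look(robot,'white',95,'w5',tol=15,lo=60)
E
```

```text
time: 3.85
tool_pos: [442.5, 204.3, 7.5]
ee_rot: [-90.0, -0.0, -0.0]
force: [0.2, 0.4, 0.2]
grip_width: 54.5
time: 4.35
tool_pos: [442.0, 204.0, 6.9]
ee_rot: [-90.0, -0.0, -0.0]
force: [-0.6, 0.8, 0.2]
grip_width: 14.4
time: 4.85
tool_pos: [442.3, 204.1, 87.1]
ee_rot: [-90.0, -0.1, -0.0]
force: [0.0, -0.7, -1.2]
grip_width: 0.2
t 4.85 tcp [442.3 204.1  87.1] rot [-90.   -0.1  -0. ] w 0.2 F [ 0.  -0.7 -1.2]
white [258. 191.] 967 z [14. 15. 16.] None off
```

View pics/w5.png

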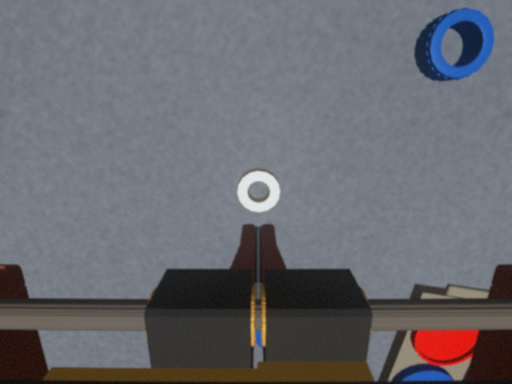

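The fingers shut fully without catching the ring, which still lies at (258,191). I'll check where the real tips are against the reported TCP, using depth.

Run:
```python
from h import *
v=load('w5')
def proj(X):
    c=v['R']@np.array(X,float)+v['t'];x,y=c[:2]/c[2];f=1+float(v['k1'])*(x*x+y*y)
    return (v['K']@[x*f,y*f,1])[:2]
print('proj tcp',proj([442.3,204.1,87.1]), 'proj TCP at 14',proj([442.3,204.1,14]))
for r in range(218,262,4):
    for c in(247,268):print(r,c,v['im'][r,c],points(v,[[c,r]]).round(1).tolist()[0],end=' | ')
    print()
print(np.round(v['R'],3))
```

```text
proj tcp [258.1329432  221.76088466] proj TCP at 14 [258.02502018 191.04959794]
218 247 [124 129 138] [431.6, 173.2, 2.8] | 218 268 [121 127 136] [452.2, 172.5, 0.8] | 
222 247 [119 127 134] [431.4, 168.2, 0.9] | 222 268 [113 117 126] [452.2, 168.4, 1.4] | 
226 247 [60 46 45] [435.9, 215.1, 120.1] | 226 268 [60 45 46] [447.8, 215.3, 120.6] | 
230 247 [60 46 43] [436.1, 215.2, 125.8] | 230 268 [60 44 41] [447.7, 215.2, 125.8] | 
234 247 [59 43 42] [436.3, 215.3, 131.1] | 234 268 [60 43 43] [447.5, 215.1, 130.8] | 
238 247 [56 44 42] [436.4, 214.9, 135.2] | 238 268 [55 40 38] [447.4, 214.7, 134.9] | 
242 247 [57 40 39] [436.6, 214.9, 139.9] | 242 268 [54 34 32] [447.2, 215.3, 140.6] | 
246 247 [58 43 38] [436.8, 214.9, 144.3] | 246 268 [57 38 38] [447.0, 215.2, 144.8] | 
250 247 [54 36 35] [436.9, 215.7, 149.9] | 250 268 [58 39 35] [446.9, 215.2, 149.0] | 
254 247 [54 37 34] [437.0, 215.1, 152.8] | 254 268 [53 33 34] [446.7, 215.5, 153.4] | 
258 247 [52 33 32] [437.2, 215.1, 156.5] | 258 268 [53 33 31] [446.6, 215.3, 156.8] | 
[[ 1.     0.001  0.   ]
 [ 0.001 -0.958  0.288]
 [ 0.001 -0.288 -0.958]]
```

Run:
```python
from h import *
from cell import robot
v=snap(robot,'side','s1')
for c,uv in blobs(v,'white'): print(c,top(v,uv,14))
cv2.imwrite('pics/s1c.png',cv2.resize(cv2.cvtColor(v['im'][180:340,130:340],cv2.COLOR_RGB2BGR),None,fx=3,fy=3))
```

```text
[306.52525253  72.93434343] None
[225.85892116 276.66390041] (442.5237731933594, 204.3964080810547, 39.28892517089844, np.int64(232))
[468.09210526 329.14473684] (74.09266662597656, 73.23672485351562, 20.789947509765625, np.int64(75))
```

View pics/s1c.png

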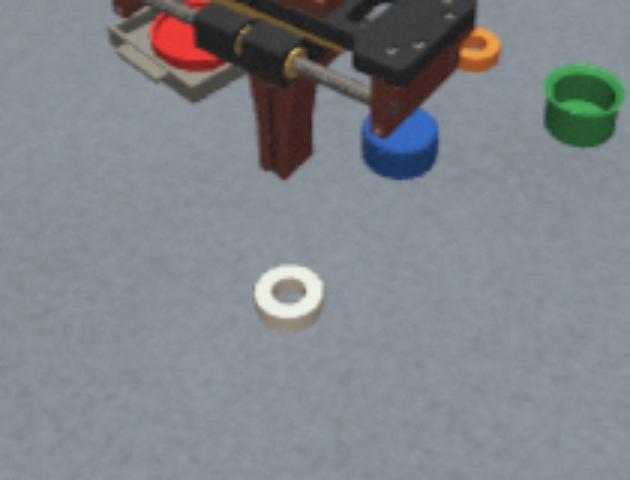

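Run:
```python
from h import *
v=load('s1')
c=-v['R'].T@v['t']
for uv in([225,239],[216,236],[233,232]):
    w=(rays(v,[uv])@v['R'])[0]
    for y in(204,214):
        print(uv,'y',y,(c+w*(y-c[1])/w[1]).round(1), 'depthpt',points(v,[[uv[0],uv[1]-3]]).round(1)[0])
def proj(v,X):
    c=v['R']@np.array(X,float)+v['t'];x,y=c[:2]/c[2];f=1+float(v['k1'])*(x*x+y*y)
    return (v['K']@[x*f,y*f,1])[:2].round(1)
print('tcp in side',proj(v,[442.3,204.1,87.1]))
for n in ('w1','w3'):
    w=load(n)
    for uv in([180,232],[338,232],[212,232]):print(n,uv,points(w,[uv]).round(1)[0],(-w['R'].T@w['t']).round(1))
```

```text
[225, 239] y 204 [441.6 204.  103. ] depthpt [433.6 213.7 121.3]
[225, 239] y 214 [433.6 214.  115.2] depthpt [433.6 213.7 121.3]
[216, 236] y 204 [460.  204.   99.5] depthpt [450.  215.3 120. ]
[216, 236] y 214 [451.5 214.  111.8] depthpt [450.  215.3 120. ]
[233, 232] y 204 [425.5 204.  126.7] depthpt [433.5 193.3 120.7]
[233, 232] y 214 [417.9 214.  138.2] depthpt [433.5 193.3 120.7]
tcp in side [224.9 246. ]
w1 [180, 232] [394.8 215.  133.4] [439.  286.3 289.4]
w1 [338, 232] [483.  217.  135.8] [439.  286.3 289.4]
w1 [212, 232] [390.6 154.2  -0.4] [439.  286.3 289.4]
w3 [180, 232] [3.673e+02 1.651e+02 2.000e-01] [440.8 282.6 256.7]
w3 [338, 232] [513.1 166.3   1.7] [440.8 282.6 256.7]
w3 [212, 232] [415.4 214.7 108.2] [440.8 282.6 256.7]
```

Both cameras agree that the real fingertips sit about 28 mm above the reported TCP (z≈116 against 87), which explains the miss. I'll work with tip_z = tcp_z + 28 and descend carefully while watching the force.

```bash
python3 -m crank '{"travel":[[0,0,0],[0,0,0],[0,0,-10],[0,0,-30],[0,0,-30]],"rot":[[0,0,0],[0,0,0],[0,0,0],[0,0,0],[0,0,0]],"gripper":[60,60,60,60,60]}' 15
python3 -m crank '{"travel":[[0,0,-15],[0,0,-10],[0,0,0],[0,0,0],[0,0,0]],"rot":[[0,0,0],[0,0,0],[0,0,0],[0,0,0],[0,0,0]],"gripper":[60,60,60,60,60]}'
python3 - <<'E'
from cell import robot
from h import *
v=look(robot,'white',14,'w6',tol=6,lo=60)
for c in range(175,345,4):
    col=v['im'][:,c].astype(int)
    r=np.nonzero((col[:,0]-col[:,2]>8)&(col.sum(1)<230))[0]
    if len(r): print(c,r[0],points(v,[[c,r[0]+1]]).round(1)[0].tolist(),end=' ')
E
```

```text
time: 5.45
tool_pos: [442.4, 204.2, 15.7]
ee_rot: [-90.0, -0.1, -0.0]
force: [-0.7, 0.0, -1.0]
grip_width: 37.2
time: 5.95
tool_pos: [442.7, 204.4, -7.5]
ee_rot: [-90.0, -0.1, -0.0]
force: [-0.5, 0.1, -0.1]
grip_width: 67.6
t 5.95 tcp [442.7 204.4  -7.5] rot [-90.   -0.1  -0. ] w 67.6 F [-0.5  0.1 -0.1]
white [258. 235.] 2022 z [14. 15. 16.] [442.6, 203.4, 38.9, 2000.0] off [-0.1 -1. ]
175 241 [400.9, 215.6, 46.3] 179 235 [401.1, 215.4, 39.0] 183 229 [401.3, 215.2, 30.8] 187 225 [402.4, 215.5, 25.9] 191 225 [404.6, 215.5, 25.8] 195 225 [406.8, 215.2, 25.2] 199 306 [427.0, 231.6, 116.9] 203 306 [428.1, 231.8, 117.2] 207 307 [429.2, 231.8, 117.5] 211 305 [430.1, 231.7, 116.6] 215 306 [431.2, 231.8, 117.2] 219 306 [432.3, 232.3, 117.8] 223 305 [433.4, 232.7, 117.9] 227 305 [434.4, 232.7, 117.9] 231 305 [435.3, 231.6, 116.5] 235 310 [436.5, 231.9, 118.8] 239 306 [437.4, 231.6, 116.9] 243 305 [438.6, 232.6, 117.8] 247 369 [439.9, 223.5, 128.9] 251 306 [440.6, 231.8, 117.1] 255 310 [441.7, 231.7, 118.6] 259 305 [442.7, 231.7, 116.6] 263 307 [443.7, 232.2, 118.1] 267 307 [444.8, 231.4, 117.0] 271 306 [445.8, 232.2, 117.7] 275 310 [446.9, 230.6, 117.2] 279 306 [447.9, 231.8, 117.1] 283 310 [449.0, 230.8, 117.4] 287 369 [449.2, 223.3, 128.8] 291 369 [450.1, 223.8, 129.2] 295 307 [452.2, 231.3, 116.9] 299 306 [453.1, 232.3, 117.8] 303 307 [454.2, 231.4, 117.0] 307 307 [455.2, 231.5, 117.2] 311 307 [456.1, 232.2, 118.1] 315 305 [457.3, 232.3, 117.4] 319 306 [458.3, 231.9, 117.3] 323 225 [479.5, 215.2, 25.1] 327 225 [481.6, 215.6, 25.9] 331 227 [442.3, 283.4, 184.0] 335 232 [483.6, 215.8, 36.0] 339 239 [484.0, 215.1, 43.0] 343 246 [483.8, 215.4, 51.3]
```

View pics/w6.png

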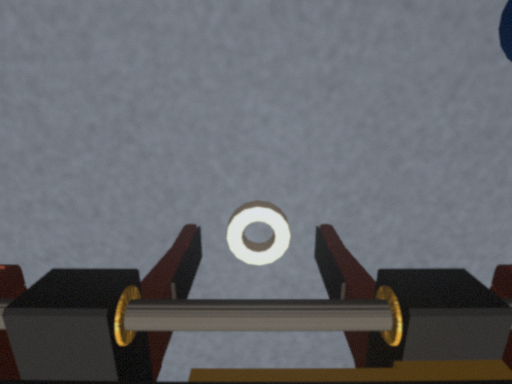

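The tips now measure z≈25 at tcp −8, so the offset is about 32 mm, and the ring is centred at (258,235). I'll go down 17 more and grip.

```bash
python3 -m crank '{"travel":[[0,0,-7],[0,0,-5],[0,0,-5],[0,0,0],[0,0,0]],"rot":[[0,0,0],[0,0,0],[0,0,0],[0,0,0],[0,0,0]],"gripper":[60,60,60,60,255]}' 15
python3 -m crank '{"travel":[[0,0,0],[0,0,0],[0,0,0],[0,0,0],[0,0,0]],"rot":[[0,0,0],[0,0,0],[0,0,0],[0,0,0],[0,0,0]],"gripper":[255,255,255,255,255]}'
```

```text
time: 6.5
tool_pos: [441.8, 203.9, -25.5]
ee_rot: [-90.0, 0.0, 0.0]
force: [0.2, 0.1, -0.1]
grip_width: 62.2
time: 7.0
tool_pos: [442.2, 204.1, -25.1]
ee_rot: [-90.0, -0.0, -0.0]
force: [-1.0, 0.0, 1.4]
grip_width: 39.3
```

```bash
python3 -m crank '{"travel":[[0,0,15],[0,0,30],[0,0,30],[0,0,10],[0,0,0]],"rot":[[0,0,0],[0,0,0],[0,0,0],[0,0,0],[0,0,0]],"gripper":[255,255,255,255,255]}' 15
python3 - <<'E'
from cell import robot
from h import *
v=look(robot,'white',99,'w7',tol=12,lo=60)
E
```

```text
time: 7.5
tool_pos: [443.0, 204.5, 60.9]
ee_rot: [-89.9, -0.2, -0.0]
force: [0.7, -0.0, -0.2]
grip_width: 39.7
t 7.5 tcp [443.  204.5  60.9] rot [-89.9  -0.2  -0. ] w 39.7 F [ 0.7 -0.  -0.2]
white [258. 248.] 2442 z [100. 101. 102.] [442.6, 203.3, 39.3, 2414.0] off [-0.4 -1.3]
```

Ring held: width 39.7, 39.3 mm diameter, centre at (442.6, 203.3). Moving above the tube next.

```bash
python3 -m crank '{"travel":[[18,-33,0],[18,-33,0],[18,-33,0],[18,-33,0],[18,-33,0]],"rot":[[0,0,0],[0,0,0],[0,0,0],[0,0,0],[0,0,0]],"gripper":[255,255,255,255,255]}' 15
python3 -m crank '{"travel":[[22,-42,0],[22,-42,0],[22,-41,0],[20,-40,0],[0,0,0]],"rot":[[0,0,0],[0,0,0],[0,0,0],[0,0,0],[0,0,0]],"gripper":[255,255,255,255,255]}'
python3 -m crank '{"travel":[[0,0,0],[0,0,0],[0,0,0],[0,0,0],[0,0,0]],"rot":[[0,0,0],[0,0,0],[0,0,0],[0,0,0],[0,0,0]],"gripper":[255,255,255,255,255]}'
cat >> h.py <<'E'
def rel(v,col,zt,tubez=36,s=None):
    "ring in hand and tube rim, both in the wrist view"
    for c,uv in blobs(v,col,300,30000):
        P=points(v,uv);zt=np.median(P[:,2]);t=top(v,uv,zt);print(col,'z',zt.round(1),np.round(t,1))
    for c,uv in blobs(v,'green',200,30000):
        t=top(v,uv,tubez)
        if t:
            P=points(v,uv);k=abs(P[:,2]-tubez)<2.5
            # outer rim by circle fit on the convex hull of rim points
            H=cv2.convexHull(onplane(v,uv[k],tubez)[:,:2].astype(np.float32))[:,0].astype(float)
            A=np.c_[2*H,np.ones(len(H))];x=np.linalg.lstsq(A,(H**2).sum(1),rcond=None)[0]
            print('tube',c.round(),np.round(t,1),'fit',x[:2].round(1),2*np.sqrt(x[2]+x[0]**2+x[1]**2))
E
python3 - <<'E'
from cell import robot
from h import *
v=look(robot,'white',99,'w8',tol=12,lo=60); rel(v,'white',99)
E
```

```text
time: 8.05
tool_pos: [531.3, 37.4, 57.8]
ee_rot: [-90.0, 0.2, 0.0]
force: [0.7, 0.9, 0.1]
grip_width: 39.4
time: 8.55
tool_pos: [618.4, -134.3, 57.7]
ee_rot: [-90.2, 0.1, -0.5]
force: [-0.6, 0.1, 0.1]
grip_width: 39.5
time: 9.05
tool_pos: [617.9, -125.0, 59.9]
ee_rot: [-90.0, 0.0, 0.1]
force: [-0.6, 0.4, 0.2]
grip_width: 39.2
t 9.05 tcp [ 617.9 -125.    59.9] rot [-90.    0.    0.1] w 39.2 F [-0.6  0.4  0.2]
white [258. 248.] 2398 z [ 99. 100. 101.] [617.6, -125.5, 39.0, 2380.0] off [-0.3 -0.6]
white z 100.2 [ 617.6 -124.9   38.7 2380. ]
tube [262. 198.] [ 619.  -126.6   53.9  637. ] fit [ 618.9 -126.8] 53.2802701150396
```

View pics/w8.png

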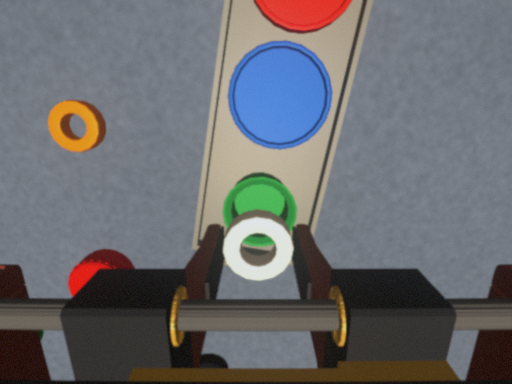

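Ring at (258,248) sits just above the tube at (262,198). Correcting about (+1, −2) and descending to just above the rim.

```bash
python3 -m crank '{"travel":[[1,-2,-10],[0,0,-15],[0,0,-13],[0,0,0],[0,0,0]],"rot":[[0,0,0],[0,0,0],[0,0,0],[0,0,0],[0,0,0]],"gripper":[255,255,255,255,255]}' 15
python3 - <<'E'
from cell import robot
from h import *
v=look(robot,'white',61,'w9',tol=12,lo=60); rel(v,'white',61)
cv2.imwrite('pics/w9c.png',cv2.resize(cv2.cvtColor(v['im'][150:320,150:370],cv2.COLOR_RGB2BGR),None,fx=3,fy=3))
E
```

```text
time: 9.6
tool_pos: [618.4, -127.9, 20.8]
ee_rot: [-90.0, 0.1, 0.0]
force: [0.3, 0.2, 0.2]
grip_width: 39.5
t 9.6 tcp [ 618.4 -127.9   20.8] rot [-90.    0.1   0. ] w 39.5 F [0.3 0.2 0.2]
white [258. 248.] 2392 z [60. 61. 62.] [618.1, -128.0, 38.8, 2372.0] off [-0.3 -0.1]
white z 61.2 [ 618.1 -127.9   38.8 2372. ]
tube [259. 204.] [ 619.  -121.8   52.8  602. ] fit [ 618.9 -124.5] 50.02030989575401
```

View pics/w9c.png

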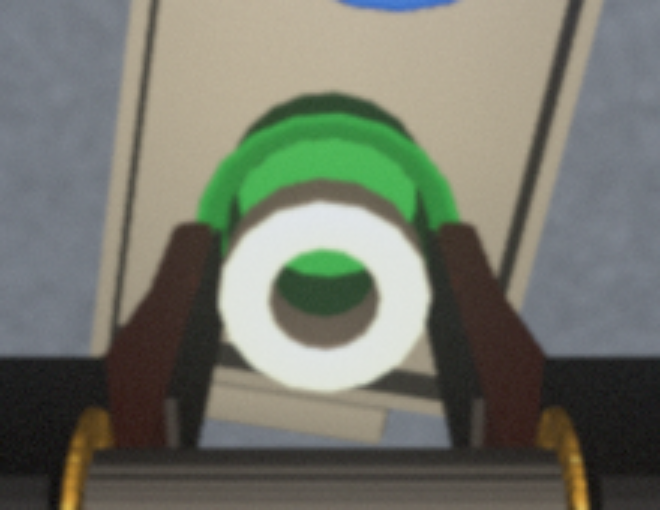

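```bash
cat >> h.py <<'E'
def tubefix(v,R=28.0,ymin=None,z=36):
    from scipy.optimize import least_squares
    for c,uv in blobs(v,'green',200,30000):
        P=points(v,uv);k=abs(P[:,2]-z)<3
        Q=onplane(v,uv[k],z)[:,:2]
        if k.sum()<60 or Q[:,0].mean()<560:continue
        cen=np.array([618.7,-127.3]);a=np.arctan2(*(Q-cen).T[::-1])
        E=[]
        for b in np.radians(np.arange(0,181,12)):
            s=abs(a-b)<.1
            if s.any():
                q=Q[s];r=np.hypot(*(q-cen).T);E.append(q[r.argmax()])
        E=np.array(E);f=least_squares(lambda p:np.hypot(*(E-p).T)-R,cen,loss='soft_l1')
        print('tubefix',f.x.round(1),'rms',np.sqrt((f.fun**2).mean()).round(2),len(E))
E
python3 - <<'E'
from h import *
for n in('wrist0','w8','w9'):
    for R in(27.5,28,28.5): tubefix(load(n),R)
E
```

```text
tubefix [ 619.3 -127.6] rms 1.07 16
tubefix [ 619.3 -128.3] rms 1.29 16
tubefix [ 619.3 -128.9] rms 1.5 16
tubefix [ 618.9 -127.8] rms 0.64 16
tubefix [ 618.9 -128.4] rms 0.87 16
tubefix [ 618.9 -129.1] rms 1.09 16
tubefix [ 618.8 -127.6] rms 0.31 14
tubefix [ 618.8 -128.3] rms 0.47 14
tubefix [ 618.8 -128.9] rms 0.63 14
```

```bash
python3 -m crank '{"travel":[[1,0,-5],[0,0,-5],[0,0,-4],[0,0,0],[0,0,0]],"rot":[[0,0,0],[0,0,0],[0,0,0],[0,0,0],[0,0,0]],"gripper":[255,255,255,255,255]}' 15
python3 -m crank '{"travel":[[0,0,0],[0,0,0],[0,0,0],[0,0,0],[0,0,20]],"rot":[[0,0,0],[0,0,0],[0,0,0],[0,0,0],[0,0,0]],"gripper":[60,60,60,60,60]}'
python3 -m crank '{"travel":[[0,0,20],[0,0,20],[0,0,0],[0,0,0],[0,0,0]],"rot":[[0,0,0],[0,0,0],[0,0,0],[0,0,0],[0,0,0]],"gripper":[60,60,60,60,60]}'
python3 - <<'E'
from cell import robot
from h import *
v=look(robot,'white',22,'w10',tol=6,lo=30)
cv2.imwrite('pics/w10c.png',cv2.resize(cv2.cvtColor(v['im'][120:300,150:370],cv2.COLOR_RGB2BGR),None,fx=2,fy=2))
E
```

```text
time: 10.15
tool_pos: [620.5, -128.0, 8.4]
ee_rot: [-90.0, -0.1, -0.0]
force: [-1.2, -0.1, 3.7]
grip_width: 39.7
time: 10.65
tool_pos: [617.0, -127.5, 25.0]
ee_rot: [-90.0, 0.4, 0.0]
force: [-0.3, 0.9, -0.0]
grip_width: 67.0
time: 11.15
tool_pos: [618.9, -127.8, 66.4]
ee_rot: [-90.0, 0.1, 0.0]
force: [0.5, -0.6, -0.8]
grip_width: 67.5
t 11.15 tcp [ 618.9 -127.8   66.4] rot [-90.    0.1   0. ] w 67.5 F [ 0.5 -0.6 -0.8]
white [258. 199.] 1119 z [22. 23. 24.] [618.6, -126.5, 38.6, 1113.0] off [-0.3  1.3]
```

View pics/w10c.png

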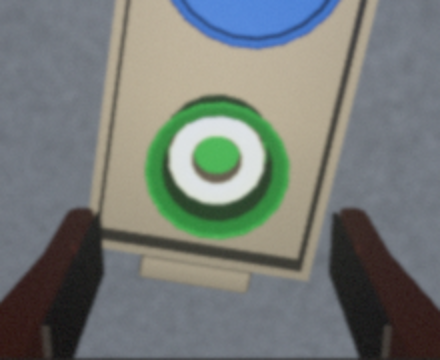

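White ring lies flat in the tube (top z≈22.5, centre (618.6,−126.5)). Now the orange ring.

```bash
python3 -m crank '{"travel":[[-36,16,0],[-36,16,0],[-36,16,0],[-36,16,0],[0,0,-15]],"rot":[[0,0,0],[0,0,0],[0,0,0],[0,0,0],[0,0,0]],"gripper":[60,60,60,60,60]}' 15
python3 -m crank '{"travel":[[0,0,-30],[0,0,-10],[0,0,0],[0,0,0],[0,0,0]],"rot":[[0,0,0],[0,0,0],[0,0,0],[0,0,0],[0,0,0]],"gripper":[60,60,60,60,60]}'
python3 - <<'E'
from cell import robot
from h import *
v=look(robot,'orange',14,'w11',tol=6,lo=200)
E
```

```text
time: 11.7
tool_pos: [471.2, -62.2, 52.6]
ee_rot: [-90.0, 0.2, 0.1]
force: [1.7, 0.8, 0.4]
grip_width: 67.1
time: 12.2
tool_pos: [476.8, -64.1, 13.5]
ee_rot: [-90.0, -0.1, -0.0]
force: [-0.9, -0.3, 0.0]
grip_width: 67.0
t 12.2 tcp [476.8 -64.1  13.5] rot [-90.   -0.1  -0. ] w 67.0 F [-0.9 -0.3  0. ]
```

Run:
```python
from h import *
v=load('w11')
print(cv2.cvtColor(v['im'],cv2.COLOR_RGB2HSV)[220,225:295:5].tolist())
for c,uv in blobs(v,'orange',5): print(c,len(uv))
cv2.imwrite('pics/w11s.png',cv2.cvtColor(v['im'],cv2.COLOR_RGB2BGR))
h=cv2.cvtColor(v['im'],cv2.COLOR_RGB2HSV)
m=((h[...,0]<=22)&(h[...,0]>3)&(h[...,1]>150)&(h[...,2]>100)).astype(np.uint8)
n,l,s,c=cv2.connectedComponentsWithStats(m)
for i in range(1,n):
    if s[i,4]>50: print(c[i].round(),s[i],np.median(h[l==i],0))
```

```text
[[113, 16, 131], [20, 215, 229], [20, 203, 231], [16, 208, 204], [113, 17, 134], [110, 17, 136], [110, 16, 140], [113, 15, 135], [111, 19, 137], [15, 189, 189], [20, 210, 231], [20, 206, 231], [7, 34, 135], [111, 24, 136]]
[255.28082192 204.52739726] 146
[254.95744681 228.39716312] 141
[275.64285714 238.57142857] 14
[235.30769231 239.        ] 13
[247.         246.22222222] 9
[257.27272727 247.54545455] 11
[255. 221.] [ 227  192   57   57 2061] [ 20. 205. 229.]
[120. 324.] [114 294  18  52 329] [ 19. 182. 147.]
[397. 309.] [390 294  13  30 140] [ 19.  179.  140.5]
[397. 338.] [390 324  13  22 122] [ 19.  183.5 175. ]
[260. 368.] [246 367  28   3  53] [  8. 207. 118.]
```

Only a hue threshold (H is 20 up close), so I'm widening it.

```bash
sed -i "s/(H>=7)&(H<=18)&(S>190)/(H>=7)\&(H<=23)\&(S>185)/" h.py
python3 - <<'E'
from h import *
v=load('w11')
for c,uv in blobs(v,'orange',500,30000): print(c,len(uv),top(v,uv,14,5))
E
```

```text
[255.23847019 221.10573678] 1778 (475.0233154296875, -63.96263885498047, 39.79365158081055, np.int64(1772))
```

```bash
python3 -m crank '{"travel":[[-1,0,-15],[0,0,-15],[0,0,-8],[0,0,0],[0,0,0]],"rot":[[0,0,0],[0,0,0],[0,0,0],[0,0,0],[0,0,0]],"gripper":[60,60,60,60,255]}' 15
python3 -m crank '{"travel":[[0,0,0],[0,0,0],[0,0,0],[0,0,0],[0,0,0]],"rot":[[0,0,0],[0,0,0],[0,0,0],[0,0,0],[0,0,0]],"gripper":[255,255,255,255,255]}'
python3 -m crank '{"travel":[[0,0,15],[0,0,30],[0,0,30],[0,0,10],[0,0,0]],"rot":[[0,0,0],[0,0,0],[0,0,0],[0,0,0],[0,0,0]],"gripper":[255,255,255,255,255]}'
python3 -m crank '{"travel":[[36,-16,0],[36,-16,0],[36,-16,0],[36,-16,0],[0,0,0]],"rot":[[0,0,0],[0,0,0],[0,0,0],[0,0,0],[0,0,0]],"gripper":[255,255,255,255,255]}'
python3 -m crank '{"travel":[[0,0,-10],[0,0,-15],[0,0,-13],[0,0,0],[0,0,0]],"rot":[[0,0,0],[0,0,0],[0,0,0],[0,0,0],[0,0,0]],"gripper":[255,255,255,255,255]}'
python3 - <<'E'
from cell import robot
from h import *
v=look(robot,'orange',61,'w12',tol=6,lo=500);tubefix(v,28)
E
```

```text
time: 12.75
tool_pos: [475.4, -64.0, -24.8]
ee_rot: [-90.0, -0.0, -0.0]
force: [0.4, 0.4, 0.3]
grip_width: 62.0
time: 13.25
tool_pos: [475.3, -64.0, -24.9]
ee_rot: [-90.0, -0.0, -0.0]
force: [-0.8, -0.2, 5.5]
grip_width: 39.3
time: 13.75
tool_pos: [476.0, -64.0, 60.8]
ee_rot: [-90.0, -0.2, -0.0]
force: [-0.4, 0.2, -0.3]
grip_width: 39.3
time: 14.25
tool_pos: [622.2, -130.5, 57.7]
ee_rot: [-90.1, -0.1, -0.1]
force: [-0.7, 0.2, -0.9]
grip_width: 39.5
time: 14.75
tool_pos: [618.1, -127.6, 21.1]
ee_rot: [-90.0, 0.1, 0.0]
force: [-0.1, 0.0, -1.1]
grip_width: 39.4
t 14.75 tcp [ 618.1 -127.6   21.1] rot [-90.    0.1   0. ] w 39.4 F [-0.1  0.  -1.1]
orange [258. 248.] 2652 z [60. 61. 62.] [617.9, -127.4, 39.7, 2628.0] off [-0.2  0.2]
```

```bash
python3 -m crank '{"travel":[[1,0,-5],[0,0,-5],[0,0,-4],[0,0,0],[0,0,0]],"rot":[[0,0,0],[0,0,0],[0,0,0],[0,0,0],[0,0,0]],"gripper":[255,255,255,255,255]}' 15
python3 -m crank '{"travel":[[0,0,0],[0,0,0],[0,0,0],[0,0,0],[0,0,20]],"rot":[[0,0,0],[0,0,0],[0,0,0],[0,0,0],[0,0,0]],"gripper":[60,60,60,60,60]}'
python3 -m crank '{"travel":[[0,0,20],[0,0,20],[0,0,0],[0,0,0],[0,0,0]],"rot":[[0,0,0],[0,0,0],[0,0,0],[0,0,0],[0,0,0]],"gripper":[60,60,60,60,60]}'
python3 - <<'E'
from cell import robot
from h import *
v=look(robot,'orange',36,'w13',tol=6,lo=300)
cv2.imwrite('pics/w13c.png',cv2.resize(cv2.cvtColor(v['im'][120:300,150:370],cv2.COLOR_RGB2BGR),None,fx=2,fy=2))
E
```

```text
time: 15.3
tool_pos: [620.5, -128.0, 8.4]
ee_rot: [-90.0, -0.1, -0.0]
force: [-0.8, 0.4, 5.3]
grip_width: 39.6
time: 15.8
tool_pos: [617.0, -127.6, 25.0]
ee_rot: [-90.0, 0.4, 0.0]
force: [-1.0, -1.1, -0.1]
grip_width: 67.0
time: 16.3
tool_pos: [618.9, -127.8, 66.3]
ee_rot: [-90.0, 0.1, 0.0]
force: [-0.4, -0.2, 0.4]
grip_width: 67.0
t 16.3 tcp [ 618.9 -127.8   66.3] rot [-90.    0.1   0. ] w 67.0 F [-0.4 -0.2  0.4]
orange [258. 205.] 1463 z [35. 37. 38.] [618.9, -126.8, 40.1, 1447.0] off [0. 1.]
```

View pics/w13c.png

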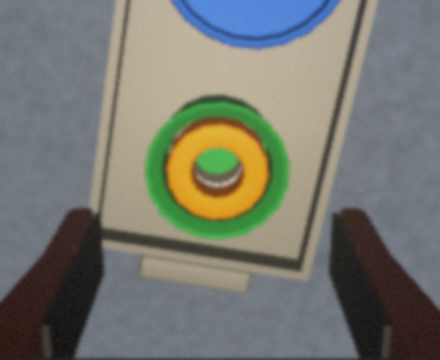

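Orange ring flat on top (top z≈36.5, in the tube). Now the red cap.

```bash
python3 -m crank '{"travel":[[-35,-17,0],[-35,-17,0],[-35,-18,0],[-34,-18,0],[0,0,0]],"rot":[[0,0,0],[0,0,0],[0,0,0],[0,0,0],[0,0,0]],"gripper":[10,10,10,10,10]}' 15
python3 -m crank '{"travel":[[0,0,-15],[0,0,-15],[0,0,0],[0,0,0],[0,0,0]],"rot":[[0,0,0],[0,0,0],[0,0,0],[0,0,0],[0,0,0]],"gripper":[10,10,10,10,10]}'
python3 - <<'E'
from cell import robot
from h import *
v=look(robot,'red',26,'w14',tol=6,lo=500)
E
```

```text
time: 16.85
tool_pos: [474.8, -201.0, 66.5]
ee_rot: [-90.0, 0.3, -0.4]
force: [0.9, -0.1, -0.7]
grip_width: 84.2
time: 17.35
tool_pos: [481.6, -197.8, 38.1]
ee_rot: [-90.0, -0.0, 0.0]
force: [-0.6, -0.2, -0.9]
grip_width: 84.1
t 17.35 tcp [ 481.6 -197.8   38.1] rot [-90.  -0.   0.] w 84.1 F [-0.6 -0.2 -0.9]
red [253. 216.] 3461 z [26. 27. 28.] [478.0, -199.0, 50.6, 3450.0] off [-3.7 -1.2]
```

```bash
python3 -m crank '{"travel":[[-3,-1,-20],[0,0,-20],[0,0,-18],[0,0,0],[0,0,0]],"rot":[[0,0,0],[0,0,0],[0,0,0],[0,0,0],[0,0,0]],"gripper":[10,10,10,10,255]}' 15
python3 -m crank '{"travel":[[0,0,0],[0,0,0],[0,0,0],[0,0,0],[0,0,0]],"rot":[[0,0,0],[0,0,0],[0,0,0],[0,0,0],[0,0,0]],"gripper":[255,255,255,255,255]}'
python3 -m crank '{"travel":[[0,0,15],[0,0,30],[0,0,25],[0,0,10],[0,0,0]],"rot":[[0,0,0],[0,0,0],[0,0,0],[0,0,0],[0,0,0]],"gripper":[255,255,255,255,255]}'
python3 - <<'E'
from cell import robot
from h import *
v=look(robot,'red',108,'w15',tol=8,lo=500)
E
```

```text
time: 17.9
tool_pos: [478.3, -199.0, -19.7]
ee_rot: [-90.0, -0.0, -0.0]
force: [0.1, 0.5, 0.5]
grip_width: 79.6
time: 18.4
tool_pos: [478.3, -199.1, -19.7]
ee_rot: [-90.0, -0.0, -0.0]
force: [-0.8, 0.3, 5.8]
grip_width: 49.5
time: 18.9
tool_pos: [478.9, -199.3, 60.8]
ee_rot: [-90.0, -0.1, -0.0]
force: [0.3, -0.6, -1.0]
grip_width: 49.5
t 18.9 tcp [ 478.9 -199.3   60.8] rot [-90.   -0.1  -0. ] w 49.5 F [ 0.3 -0.6 -1. ]
red [258. 253.] 6145 z [106. 108. 109.] [478.6, -198.4, 50.7, 6127.0] off [-0.4  0.9]
```

```bash
python3 -m crank '{"travel":[[24,34,0],[24,34,0],[25,34,0],[25,34,0],[25,34,0]],"rot":[[0,0,0],[0,0,0],[0,0,0],[0,0,0],[0,0,0]],"gripper":[255,255,255,255,255]}' 15
python3 -m crank '{"travel":[[24,34,0],[24,34,0],[0,0,-20],[0,0,-20],[0,0,0]],"rot":[[0,0,0],[0,0,0],[0,0,0],[0,0,0],[0,0,0]],"gripper":[255,255,255,255,255]}'
python3 -m crank '{"travel":[[0,0,0],[0,0,0],[0,0,0],[0,0,0],[0,0,0]],"rot":[[0,0,0],[0,0,0],[0,0,0],[0,0,0],[0,0,0]],"gripper":[255,255,255,255,255]}'
python3 - <<'E'
from cell import robot
from h import *
v=look(robot,'red',66,'w16',tol=8,lo=300)
m=mask(v,'blue')
for c,uv in blobs(v,'blue',500,30000): print('blue',c.round(),top(v,uv,11,5),top(v,uv,26,5))
E
```

```text
time: 19.45
tool_pos: [600.6, -27.5, 57.7]
ee_rot: [-90.0, 0.2, 0.0]
force: [-0.3, -0.1, -1.1]
grip_width: 48.8
time: 19.95
tool_pos: [645.3, 39.0, 14.9]
ee_rot: [-90.1, 0.5, 0.1]
force: [-1.1, 0.1, -0.6]
grip_width: 49.3
time: 20.45
tool_pos: [649.3, 38.9, 20.4]
ee_rot: [-90.0, -0.1, -0.0]
force: [0.3, -1.1, -0.6]
grip_width: 49.2
t 20.45 tcp [649.3  38.9  20.4] rot [-90.   -0.1  -0. ] w 49.2 F [ 0.3 -1.1 -0.6]
red [257. 228.] 10471 z [11. 67. 68.] [649.0, 39.0, 51.3, 6115.0] off [-0.3  0.1]
blue [235. 339.] (631.0655517578125, -62.73839569091797, 62.532142639160156, np.int64(923)) None
```

View pics/w16.png

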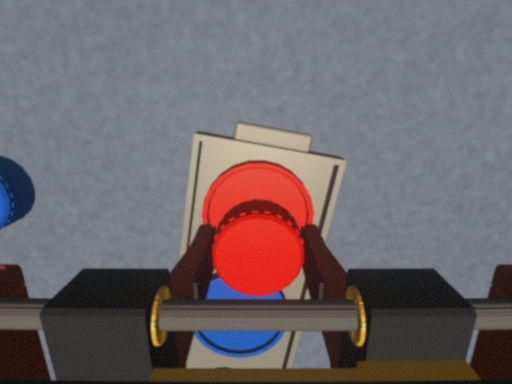

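Red cap held at (257,253), over the red dish (257,210), within about 1 mm of centre. Lowering and releasing.

```bash
python3 -m crank '{"travel":[[0,1,-10],[0,0,-10],[0,0,-9],[0,0,0],[0,0,0]],"rot":[[0,0,0],[0,0,0],[0,0,0],[0,0,0],[0,0,0]],"gripper":[255,255,255,255,255]}' 15
python3 -m crank '{"travel":[[0,0,0],[0,0,0],[0,0,0],[0,0,0],[0,0,10]],"rot":[[0,0,0],[0,0,0],[0,0,0],[0,0,0],[0,0,0]],"gripper":[60,40,40,40,40]}'
python3 -m crank '{"travel":[[0,0,20],[0,0,30],[0,0,20],[0,0,0],[0,0,0]],"rot":[[0,0,0],[0,0,0],[0,0,0],[0,0,0],[0,0,0]],"gripper":[10,10,10,10,10]}'
python3 - <<'E'
from cell import robot
from h import *
v=look(robot,'red',36,'w17',tol=4,lo=300)
E
```

```text
time: 21.0
tool_pos: [648.5, 40.0, -10.2]
ee_rot: [-90.0, 0.1, 0.0]
force: [-0.7, -0.2, -0.5]
grip_width: 49.7
time: 21.5
tool_pos: [647.9, 39.9, -0.1]
ee_rot: [-90.0, 0.1, 0.0]
force: [-0.3, -0.3, 0.1]
grip_width: 73.8
time: 22.0
tool_pos: [649.2, 40.1, 71.3]
ee_rot: [-90.0, -0.1, -0.0]
force: [0.1, -0.1, -0.0]
grip_width: 84.4
t 22.0 tcp [649.2  40.1  71.3] rot [-90.   -0.1  -0. ] w 84.4 F [ 0.1 -0.1 -0. ]
red [258. 195.] 5703 z [11. 35. 38.] [648.0, 39.5, 50.9, 2970.0] off [-1.2 -0.6]
```

Red cap sits in the dish (top z≈36). Now the solid blue cap.

```bash
python3 -m crank '{"travel":[[-37,4,0],[-37,4,0],[-37,4,0],[-37,3,0],[-37,3,0]],"rot":[[0,0,0],[0,0,0],[0,0,0],[0,0,0],[0,0,0]],"gripper":[10,10,10,10,10]}' 15
python3 -m crank '{"travel":[[0,0,-15],[0,0,-15],[0,0,0],[0,0,0],[0,0,0]],"rot":[[0,0,0],[0,0,0],[0,0,0],[0,0,0],[0,0,0]],"gripper":[10,10,10,10,10]}'
python3 - <<'E'
from cell import robot
from h import *
v=look(robot,'blue',26,'w18',tol=6,lo=500)
E
```

```text
time: 22.55
tool_pos: [461.4, 57.9, 69.6]
ee_rot: [-90.0, 0.1, 0.0]
force: [0.3, -0.4, -0.5]
grip_width: 84.4
time: 23.05
tool_pos: [464.3, 58.0, 40.9]
ee_rot: [-90.0, -0.0, -0.0]
force: [0.5, -0.1, 0.7]
grip_width: 84.3
t 23.05 tcp [464.3  58.   40.9] rot [-90.  -0.  -0.] w 84.3 F [ 0.5 -0.1  0.7]
```

```bash
sed -i "s/(H>100)&(H<125)&(S>185)/(H>100)\&(H<125)\&(S>120)/" h.py
python3 - <<'E'
from h import *
v=load('w18');print(cv2.cvtColor(v['im'],cv2.COLOR_RGB2HSV)[215,225:290:10].tolist())
for c,uv in blobs(v,'blue',500,30000): print(c,len(uv),np.percentile(points(v,uv)[:,2],[5,50,95]),top(v,uv,26,6))
E
```

```text
[[108, 182, 198], [108, 178, 201], [108, 178, 201], [108, 179, 202], [108, 175, 202], [108, 183, 198], [108, 180, 183]]
[253.89057913 210.22364558] 3747 [19.8136167  27.24135633 28.39907049] (460.79290771484375, 59.10932540893555, 51.628379821777344, np.int64(3533))
```

```bash
python3 -m crank '{"travel":[[-3,1,-20],[0,0,-21],[0,0,-20],[0,0,0],[0,0,0]],"rot":[[0,0,0],[0,0,0],[0,0,0],[0,0,0],[0,0,0]],"gripper":[10,10,10,10,255]}' 15
python3 -m crank '{"travel":[[0,0,0],[0,0,0],[0,0,0],[0,0,0],[0,0,0]],"rot":[[0,0,0],[0,0,0],[0,0,0],[0,0,0],[0,0,0]],"gripper":[255,255,255,255,255]}'
python3 -m crank '{"travel":[[0,0,15],[0,0,30],[0,0,25],[0,0,10],[0,0,0]],"rot":[[0,0,0],[0,0,0],[0,0,0],[0,0,0],[0,0,0]],"gripper":[255,255,255,255,255]}'
python3 - <<'E'
from cell import robot
from h import *
v=look(robot,'blue',108,'w19',tol=8,lo=500)
E
```

```text
time: 23.6
tool_pos: [461.2, 59.0, -19.9]
ee_rot: [-90.0, 0.0, -0.0]
force: [0.4, -0.5, 0.3]
grip_width: 79.3
time: 24.1
tool_pos: [461.4, 59.1, -19.7]
ee_rot: [-90.0, -0.0, -0.0]
force: [-0.7, -0.0, 6.4]
grip_width: 49.3
time: 24.6
tool_pos: [462.0, 59.2, 60.7]
ee_rot: [-90.0, -0.2, -0.0]
force: [-0.0, 0.3, -0.8]
grip_width: 49.3
t 24.6 tcp [462.   59.2  60.7] rot [-90.   -0.2  -0. ] w 49.3 F [-0.   0.3 -0.8]
blue [258. 249.] 6983 z [ 95. 108. 109.] [461.5, 60.3, 52.0, 6387.0] off [-0.5  1.1]
blue [462. 282.] 943 z [ 10.  12. 182.] None off
```

```bash
python3 -m crank '{"travel":[[34,-20,0],[35,-21,0],[35,-21,0],[35,-21,0],[34,-20,0]],"rot":[[0,0,0],[0,0,0],[0,0,0],[0,0,0],[0,0,0]],"gripper":[255,255,255,255,255]}' 15
python3 -m crank '{"travel":[[0,0,0],[0,0,-20],[0,0,-20],[0,0,0],[0,0,0]],"rot":[[0,0,0],[0,0,0],[0,0,0],[0,0,0],[0,0,0]],"gripper":[255,255,255,255,255]}'
python3 - <<'E'
from cell import robot
from h import *
v=look(robot,'blue',66,'w20',tol=8,lo=300)
E
```

```text
time: 25.15
tool_pos: [634.2, -45.1, 57.5]
ee_rot: [-90.0, 0.2, -0.0]
force: [0.5, -0.3, 0.5]
grip_width: 49.6
time: 25.65
tool_pos: [632.7, -43.5, 18.6]
ee_rot: [-90.0, 0.2, 0.0]
force: [-0.3, -0.9, -0.5]
grip_width: 49.4
t 25.65 tcp [632.7 -43.5  18.6] rot [-90.    0.2   0. ] w 49.4 F [-0.3 -0.9 -0.5]
blue [259. 228.] 11124 z [11. 64. 66.] [632.1, -42.4, 51.9, 6330.0] off [-0.6  1.1]
```

```bash
python3 -m crank '{"travel":[[1,-1,-10],[0,0,-10],[0,0,-9],[0,0,0],[0,0,0]],"rot":[[0,0,0],[0,0,0],[0,0,0],[0,0,0],[0,0,0]],"gripper":[255,255,255,255,255]}' 15
python3 -m crank '{"travel":[[0,0,0],[0,0,0],[0,0,0],[0,0,0],[0,0,10]],"rot":[[0,0,0],[0,0,0],[0,0,0],[0,0,0],[0,0,0]],"gripper":[60,40,40,40,40]}'
python3 -m crank '{"travel":[[0,0,20],[0,0,30],[0,0,40],[0,0,40],[0,0,0]],"rot":[[0,0,0],[0,0,0],[0,0,0],[0,0,0],[0,0,0]],"gripper":[10,10,10,10,10]}'
python3 -m crank '{"travel":[[0,-15,25],[0,-15,25],[0,-15,0],[0,0,0],[0,0,0]],"rot":[[0,0,0],[0,0,0],[0,0,0],[0,0,0],[0,0,0]],"gripper":[10,10,10,10,10]}'
python3 - <<'E'
from cell import robot
from h import *
v=look(robot,'blue',36,'w21',tol=4,lo=300)
for col,z in(('red',36),('orange',36),('black',14)):
    for c,uv in blobs(v,col,150,30000): print(col,c.round(),np.percentile(points(v,uv)[:,2],[5,50,95]).round(),top(v,uv,z,5))
for n in('scene','side'):
    w=snap(robot,n,n+'9')
    for col,z in(('blue',26),('blue',36),('red',36),('orange',36),('black',14)):
        for c,uv in blobs(w,col,60):
            t=top(w,uv,z)
            if t and 400<t[0]<700: print(n,col,z,c.round(),np.round(t,1))
E
```

```text
time: 26.2
tool_pos: [634.6, -45.0, -9.7]
ee_rot: [-90.0, 0.1, -0.0]
force: [-0.4, -0.6, -0.3]
grip_width: 49.7
time: 26.7
tool_pos: [633.9, -45.0, -0.0]
ee_rot: [-90.0, 0.1, 0.0]
force: [-0.6, 0.2, -0.2]
grip_width: 74.4
time: 27.2
tool_pos: [639.2, -45.1, 137.9]
ee_rot: [-90.0, -0.6, -0.0]
force: [0.6, -0.3, 0.8]
grip_width: 84.1
time: 27.7
tool_pos: [634.1, -89.8, 179.4]
ee_rot: [-90.0, 0.1, -0.0]
force: [-0.2, 0.0, 0.8]
grip_width: 84.6
t 27.7 tcp [634.1 -89.8 179.4] rot [-90.    0.1  -0. ] w 84.6 F [-0.2  0.   0.8]
blue [258. 129.] 3405 z [11. 18. 38.] [633.9, -46.0, 51.1, 1663.0] off [-0.1 43.8]
red [272.  48.] [11. 36. 38.] (647.6559448242188, 37.94241714477539, 51.25822830200195, np.int64(2044))
orange [245. 204.] [36. 37. 39.] (618.8153686523438, -126.90258026123047, 39.3558235168457, np.int64(594))
black [237. 315.] [242. 303. 322.] None
scene blue 26 [415. 190.] [602.2 323.4  52.3 259. ]
scene blue 26 [246. 254.] [640.3 -47.9  50.2  57. ]
scene blue 36 [246. 254.] [638.2 -47.5  51.8 536. ]
scene red 36 [292. 248.] [651.3  37.1  50.9 523. ]
scene orange 36 [199. 253.] [ 621.2 -127.8   40.4  267. ]
scene black 14 [ 94. 265.] [ 570.7 -313.4   38.8  216. ]
side blue 26 [225. 174.] [629.9 -41.5  51.2  60. ]
side blue 26 [109. 281.] [595.  326.2  53.8 340. ]
side blue 36 [225. 174.] [632.7 -42.4  53.2 201. ]
side red 36 [197. 188.] [645.   42.3  50.4 228. ]
side black 14 [304. 140.] [ 563.3 -305.4   39.5   55. ]
```

View pics/w21.png

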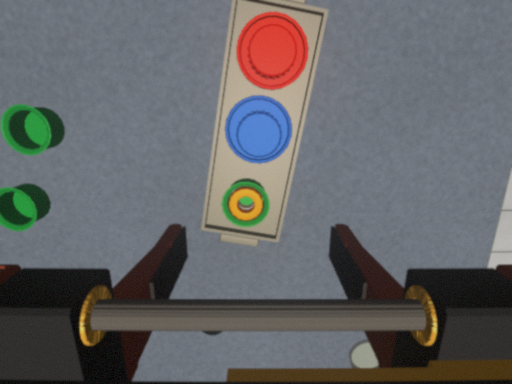

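The wrist view shows the red cap (272,50) and blue cap (258,129) upright in their dishes, and the orange ring (245,204) flat in the tube. All heights are as expected, and the arm is clear. The holed cap and black ring haven't moved in the scene view.

```bash
python3 -c "
from cell import robot
print(robot.job_done(), robot.sense()['time'])"
```

```text
the job is handed in; nothing more can be done
the job is handed in; nothing more can be done
```

The service kit is made up and handed in at about 28 s of the 99 s allowed. I dropped the white ring and then the orange ring into the caddy's green tube, and set the red and solid blue caps in their dishes.

**Last checks, wrist camera:**

| Part | Top height, measured (expected) | Offset from centre | Allowed |
|---|---|---|---|
| White ring, before the orange one went in | 23 mm (22) | about 1 mm from tube axis | 4 mm |
| Orange ring | 37 mm (36) | about 1 mm from tube axis | 4 mm |
| Blue cap | 36–38 mm (36) | about 2.5 mm from dish centre | 12 mm |
| Red cap | 36–38 mm (36) | about 2.5 mm from dish centre | 12 mm |

The wrist camera reads about 1 mm high throughout, so these heights fit. The holed cap and black ring show no change beyond 2 mm in the scene and side views. The arm stood clear at the end.

**What failed or disagreed:**
- **White ring grasp:** the first two tries missed. The first lifted before the fingers had shut. In the second they shut above the ring, because the real fingertips sit about 32 mm above the reported TCP. I measured that offset in the images and allowed for it from then on.
- **Tube entry:** each ring met a light 4–5 N contact force going into the tube's funnel.
- **Camera agreement:** the scene and side cameras differ from the wrist camera by up to about 7 mm, so I relied on the wrist camera.

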